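# Load washed bottles onto a bench-top bottle dryer and set it to warm air

### The arm

A 6-joint arm with a two-finger parallel gripper is mounted at the origin on the work surface. World frame = base frame: x ahead of the robot, y to its left, z up, the work surface at z = 0. Lengths are in m, angles in rad, forces in N, time in s.
With the tool pointing down it reaches from about 0.375 to 0.9 m from the base axis. Payload 3.1 kg.
Tool frame: the origin (TCP) lies at the very end of the fingers, on their centre line; the grasp point (between the pads) lies 19 mm behind it (env.pinch_z is the distance from the TCP to the grasp point, in m); z points along the fingers, y is the direction in which the jaws open and shut (so a half turn about z gives the same grasp; the last joint's range is limited). The gripper opens to 87 mm and grips with 3 to 60 N. Pads are 19 mm wide; open, the fingers measure 117 mm over their backs; the gripper's body (75 mm by 190 mm) begins 51 mm behind the grasp point.
Start: joints at [1.073, 0.527, 1.433, -0, 1.181, -0.178], TCP at [0.196, 0.593, 0.2] pointing down, gripper open.
Joint ranges: [-3.08, 3.08], [-0.75, 2.2], [0.22, 2.44], [-1.43, 4.57], [0, 2.65], [-2.85, 2.85]. Speed limits (rad/s): [2.79, 2.79, 3.14, 3.14, 3.14, 3.14].

### API

Orientations are given as [roll, pitch, yaw] about the fixed x, y, z axes, in that order (R = Rz(yaw) Ry(pitch) Rx(roll)).
In Python, from station import env, effector, camera, job gives the robot as it stands. Calls block until the motion is done:
- env.goto(position, orientation): joint-space move of the TCP to a pose.
- env.movel(position, orientation=None, v=0.15, max_force=None): straight line of the TCP; orientation=None keeps the orientation; v is the mean speed in m/s. With max_force (N) it stops when the force on the tool has changed by that much, and returns True; else False.
- env.goto_joints(angles): joint-space move.
- effector.grip(opening, effort=None): finger opening in m; effort is the grip in N (None keeps the last); returns when the fingers have stopped.
- env.dwell(seconds).
- env.solve_ik(position, orientation): joint angles nearest the present ones, or None.
- env.sense(): the state.
- camera(name): name is "side" or "top" or "wrist"; returns a dict with "pixels" (480x640x3 uint8, red, green, blue), "fx", "fy", "cx", "cy" (pixels), "R" (3x3) and "t" (3): a world point X has camera coordinates R X + t; the wrist camera has in their place "T_tool_cam" (4x4, takes a point from camera to tool coordinates, whose origin is the TCP and whose axes are the flange's). Camera axes: x right, y down, z forward; pixel columns grow to the right and rows downward; lengths in m; the calibration is good to about 2 mm. A picture is of the moment at which its call begins: read the wrist's pose just before it. There is no depth.
A pose or a line that the arm cannot do raises env.IKError and nothing moves.
- job.close_job(): hands the job in, once; it reports no verdict.
The state is a dict: "time_s": time; "q": joint angles; "dq": joint speeds; "tau": joint torques, N m; "tcp_pos": TCP position; "eef_rot": TCP orientation; "ft_force": force on the tool from outside, world axes, zero at the start; "torque": the same for the moment, N m; "opening": finger opening in m.
Only numpy, scipy, OpenCV 4.12 (cv2) and the standard library are available. Lean on these libraries where they do the work, as an engineer would, in place of code of your own. Each camera call takes 0.05 s, during which the arm holds its last target. There are 200 camera calls.

### The job

The bottle dryer is still running from the last load: first turn its knob until only the white (off) sector shows in the little window of the dial. With the dryer off, take every washed bottle from the sloping draining tray and put it upside down over a drying peg of its own, all the way down so that its mouth stands flat on the round seat. When all the bottles are on, turn the knob until only the yellow (warm air) sector shows in the window, with everything else on the bench left as it is.

Things in the scene. Friction and masses are not known exactly. Their poses are not given: they have to be found in the camera images.
- dryer: warm-air bottle dryer, fixed: white box 240 (its x) x 380 (its y) x 70 mm high, flat top. Origin: centre of its underside; at yaw 0 x points away from the robot, y to the robot's left. Four steel pegs stand at (x, y) = (-58, 20), (58, 20), (-58, 135), (58, 135) mm, the dial on the grey control end at (0, -115). It may stand on the robot's left or right, the tray on the other side.
- peg1 (a point): drying peg: centre of the top of its grey round seat (70 mm across, top 76 mm above the bench). The peg is a vertical steel tube 14 mm across that rises 85 mm above this point. Pegs stand 115 mm or more apart. Axes as the dryer's.
- peg2 (a point): drying peg: centre of the top of its grey round seat (70 mm across, top 76 mm above the bench). The peg is a vertical steel tube 14 mm across that rises 85 mm above this point. Pegs stand 115 mm or more apart. Axes as the dryer's.
- peg3 (a point): drying peg: centre of the top of its grey round seat (70 mm across, top 76 mm above the bench). The peg is a vertical steel tube 14 mm across that rises 85 mm above this point. Pegs stand 115 mm or more apart. Axes as the dryer's.
- peg4 (a point): drying peg: centre of the top of its grey round seat (70 mm across, top 76 mm above the bench). The peg is a vertical steel tube 14 mm across that rises 85 mm above this point. Pegs stand 115 mm or more apart. Axes as the dryer's.
- knob (a point): grip point on the dial knob's vertical axis, 104 mm above the bench. The knob is an upright bar 50 mm long (along this point's x), 14 mm wide, 84 to 114 mm above the bench, on a round foot; grip across its width. Below it a black round cover (112 mm across, top 76.5 mm above the bench) has one window, on the dryer's +x side (away from the robot).
- dial (a joint): angle of knob and coloured disc, rad, growing clockwise seen from above; stops at -0.06 and 2.68. Sector middles are in the window at: 0 white (off), 0.873 blue (cool air), 1.745 yellow (warm air), 2.618 red (hot air). One colour fills the window within 0.19 rad of these. At 0 the bar lies along the dryer's x. Friction 0.05 N m; it stays where it is left.
- tray: grey draining tray, 190 x 470 mm, fixed to the bench; sloping 18 degrees down towards its +x (at yaw 0 away from the robot); origin: on the bench under the middle of its high end; 90 mm further along its x, at its middle, its surface is 38 mm high. Ribs 5 mm wide and 10 mm high part four lanes of 111 mm; the low end has a lip 12 mm high. The bottles lie in the lanes, mouths towards the low end.
- bottle1: washed square plastic bottle, no cap, off-white, about 70 g, 48 x 48 mm, 120 mm long: flat sides up to 90 mm from the base, then shoulder and round neck 40 mm across (34 mm inside). Hollow, walls 3 mm, 116 mm deep inside. Origin: centre of its mouth; z points along it out of the mouth (the base is at -120 mm), x and y are square to its flat sides. Three or four are there: an absent one reads None.
- bottle2: washed square plastic bottle, no cap, off-white, about 70 g, 48 x 48 mm, 120 mm long: flat sides up to 90 mm from the base, then shoulder and round neck 40 mm across (34 mm inside). Hollow, walls 3 mm, 116 mm deep inside. Origin: centre of its mouth; z points along it out of the mouth (the base is at -120 mm), x and y are square to its flat sides. Three or four are there: an absent one reads None.
- bottle3: washed square plastic bottle, no cap, off-white, about 70 g, 48 x 48 mm, 120 mm long: flat sides up to 90 mm from the base, then shoulder and round neck 40 mm across (34 mm inside). Hollow, walls 3 mm, 116 mm deep inside. Origin: centre of its mouth; z points along it out of the mouth (the base is at -120 mm), x and y are square to its flat sides. Three or four are there: an absent one reads None.
- bottle4: washed square plastic bottle, no cap, off-white, about 70 g, 48 x 48 mm, 120 mm long: flat sides up to 90 mm from the base, then shoulder and round neck 40 mm across (34 mm inside). Hollow, walls 3 mm, 116 mm deep inside. Origin: centre of its mouth; z points along it out of the mouth (the base is at -120 mm), x and y are square to its flat sides. Three or four are there: an absent one reads None.
- tube_rack: bystander: blue tube rack with small capped tubes, 85 x 160 x 58 mm, origin under its centre
- tip_box: bystander: orange box of pipette tips, 85 x 122 x 44 mm, origin under its centre
- pipette: bystander: grey hand pipette with a yellow button, lying on the bench, 250 mm long and about 30 mm high, origin under the middle of its handle

How it is judged:
By the outcome, as a careful person would: the job done as asked, in the order asked, and still so for the second after the job is handed in, with the robot touching nothing.
Of bottle1, bottle2, bottle3, bottle4 only 3 to 4 are there at a start; the rules pass over those that are not, and their reading is None.
At some moment in a run one of bottle1, bottle2, bottle3, bottle4 may be knocked a few centimetres aside while the robot is not near it.
It also fails if it takes over 210 s, if anything falls off the work surface, if the arm or the gripper's body presses on something with over 40 N, if the wrist force passes 120 N, or if a joint passes its speed limit or range.

## Working session

There is one attempt and no reset: what is moved stays moved. The work goes in short steps, each a Python script; the robot and the scene stay as the last script left them, time stands still between calls to the robot, and variables do not carry over. Pictures are saved under pics/ and viewed, about 12 in all and at most 16, crops included, and the job is handed in when it is done.

```bash
ls; mkdir -p pics; python3 - <<'E'
from station import env, effector, camera, job
import cv2,numpy as np
for n in("top","side"):
    c=camera(n); cv2.imwrite(f"pics/{n}0.png",c["pixels"][...,::-1])
    print(n,c["fx"],c["fy"],c["cx"],c["cy"],np.round(c["R"],4).tolist(),np.round(c["t"],4).tolist())
c=camera("wrist");print(c["T_tool_cam"],c["fx"]);s=env.sense();print(s)
E
```

```text
pics
top 491.6170230533288 491.6170230533288 319.0132030344113 235.1420440873376 [[-0.0203, -0.9998, -0.0011], [-0.9842, 0.0202, -0.176], [0.176, -0.0025, -0.9844]] [0.0325, 0.6156, 1.0243]
side 475.5281107203329 475.5281107203329 321.1931905959554 242.34720311238078 [[-0.985, -0.1724, -0.0097], [-0.113, 0.686, -0.7188], [0.1306, -0.7069, -0.6952]] [0.6048, 0.1104, 1.0699]
[[-1.52362372e-03 -9.70137356e-01 -2.42551417e-01  6.67436981e-02]
 [ 9.99998839e-01 -1.48314885e-03 -3.49467575e-04 -6.74246729e-05]
 [-2.07083048e-05 -2.42551668e-01  9.70138489e-01 -1.85352492e-01]
 [ 0.00000000e+00  0.00000000e+00  0.00000000e+00  1.00000000e+00]] 353.9377179201114
{'time_s': 0.15, 'q': array([ 1.07347052e+00,  5.28235199e-01,  1.43363333e+00,  2.49977557e-05,
        1.18143046e+00, -1.78466671e-01]), 'dq': array([ 1.99312820e-03, -1.11290480e-03, -3.84468575e-03, -1.91850994e-03,
       -4.61332105e-04,  6.47956208e-05]), 'tau': array([ 6.56728880e-04, -4.40429127e+01, -1.76842886e+01,  6.33610552e-02,
        5.53082395e-02, -9.34274703e-05]), 'tcp_pos': array([0.19557127, 0.59296014, 0.19919912]), 'eef_rot': array([-3.13991752e+00, -3.25653364e-04,  2.82272374e+00]), 'ft_force': array([-0.53361299,  0.34095532,  0.70059494]), 'torque': array([0.00754717, 0.00137388, 0.01950573]), 'opening': 0.08700915908386063}
```

View pics/top0.png

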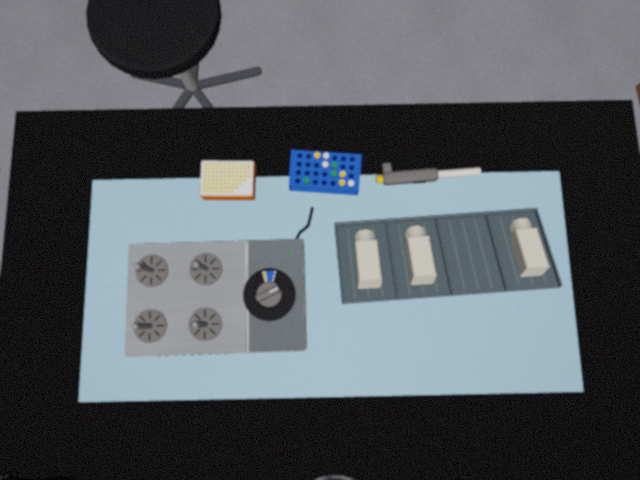

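View pics/side0.png

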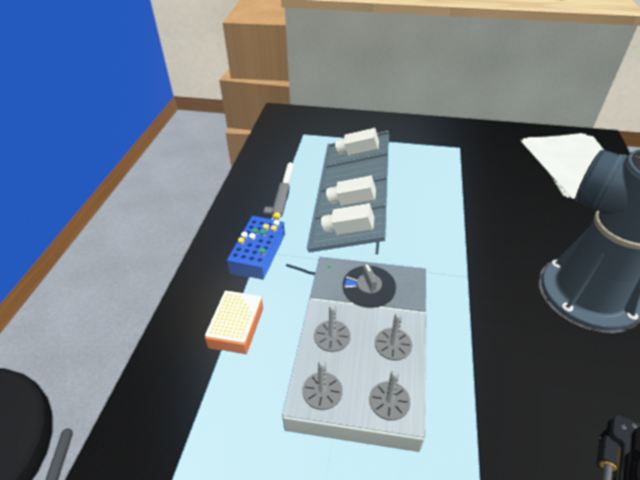

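The dryer is on the left, the tray on the right. There are three bottles, in tray lanes 1, 2 and 4 counted from image left. In the top view the knob is at (269,294) and points up-right, and the window at (268,276) shows blue and yellow. The seats are near (151,270), (206,268), (150,325) and (205,323). I'll do a coarse fit first, then take close wrist views.

```bash
cat > h.py <<'E'
from station import env, effector, camera, job
import cv2,numpy as np
from scipy.spatial.transform import Rotation as Ro
def rays(c,px,tcp=None,eul=None):
    K=np.array([[c["fx"],0,c["cx"]],[0,c["fy"],c["cy"]],[0,0,1]])
    d=np.linalg.inv(K)@np.c_[np.atleast_2d(px),np.ones(len(np.atleast_2d(px)))].T
    R,t=c["R"],c["t"]
    return (-R.T@t),(R.T@d).T
def topz(c,px,z):
    o,d=rays(c,px); z=np.broadcast_to(z,len(d))
    return o+d*((z-o[2])/d[:,2])[:,None]
def shot(name,fn=None):
    s=env.sense(); c=camera(name)
    if name=="wrist":
        Rt=Ro.from_euler("xyz",s["eef_rot"]).as_matrix(); T=c["T_tool_cam"]
        Rc=Rt@T[:3,:3]; p=s["tcp_pos"]+Rt@T[:3,3]
        c["R"]=Rc.T; c["t"]=-Rc.T@p
    if fn: cv2.imwrite("pics/"+fn,c["pixels"][...,::-1])
    return c
def proj(c,X):
    Y=(c["R"]@np.atleast_2d(X).T).T+c["t"]
    return np.c_[c["fx"]*Y[:,0]/Y[:,2]+c["cx"],c["fy"]*Y[:,1]/Y[:,2]+c["cy"]]
E
python3 - <<'E'
from h import *
c=shot("top")
print("pegs1-4,knob",topz(c,[[205,323],[206,268],[150,325],[151,270],[269,294]],[.076]*4+[.0765]).round(4).tolist())
print("tray corners hi-left, hi-right, lo-right, lo-left",topz(c,[[343,303],[559,286],[537,209],[335,222]],[.067,.067,.02,.02]).round(4).tolist())
print("bottles base/mouth",topz(c,[[369,288],[365,235],[421,284],[415,231],[532,275],[520,224]],[.09,.07]*3).round(4).tolist())
# IK test: tilt a toward +x
for y in(-.05,-.2,-.5):
  for a in(30,45,60,72):
    az=np.array([np.sin(np.radians(a)),0,-np.cos(np.radians(a))]);yy=np.array([0,1,0])
    for sg in(1,-1):
      R=np.c_[np.cross(sg*yy,az),sg*yy,az]; e=Ro.from_matrix(R).as_euler("xyz")
      print(y,a,sg,[None if (q:=env.solve_ik(np.array([x,y,.09]),e)) is None else q.round(2).tolist() for x in(.4,.5,.6)])
E
```

```text
pegs1-4,knob [[0.4312, 0.2613, 0.076], [0.5463, 0.2616, 0.076], [0.4294, 0.3758, 0.076], [0.5444, 0.3783, 0.076], [0.4886, 0.1277, 0.0765]]
tray corners hi-left, hi-right, lo-right, lo-left [[0.467, -0.0279, 0.067], [0.4935, -0.4885, 0.067], [0.6728, -0.4798, 0.02], [0.652, -0.0172, 0.02]]
bottles base/mouth [[0.4959, -0.0818, 0.09], [0.6116, -0.0795, 0.07], [0.502, -0.1904, 0.09], [0.6182, -0.1881, 0.07], [0.516, -0.4234, 0.09], [0.629, -0.4167, 0.07]]
-0.05 30 1 [None, [-0.48, 0.53, 2.27, 2.08, 0.27, 2.2], None]
-0.05 30 -1 [None, [-0.48, 0.53, 2.27, 2.08, 0.27, -0.95], [-0.37, 0.57, 2.02, 1.3, 0.19, -0.05]]
-0.05 45 1 [None, None, [-0.44, 0.68, 2.22, 2.56, 0.57, 1.76]]
-0.05 45 -1 [None, None, [-0.44, 0.68, 2.22, 2.56, 0.57, -1.38]]
-0.05 60 1 [None, None, [-0.51, 0.93, 2.36, 2.67, 1.18, 1.49]]
-0.05 60 -1 [None, None, [-0.51, 0.93, 2.36, 2.67, 1.18, -1.65]]
-0.05 72 1 [None, None, [-0.56, 1.19, 2.41, 2.61, 1.65, 1.33]]
-0.05 72 -1 [None, None, [-0.56, 1.19, 2.41, 2.61, 1.65, -1.81]]
-0.2 30 1 [[-1.07, 0.53, 2.35, 1.58, 0.45, 2.12], [-0.82, 0.55, 2.14, 1.37, 0.38, 2.6], None]
-0.2
[... 892 characters left out ...]
 1.19, 0.82, 2.51], [-1.12, 0.8, 1.58, 1.18, 0.76, 2.7]]
-0.5 45 -1 [[-1.46, 0.73, 1.82, 1.14, 0.89, -0.78], [-1.28, 0.76, 1.72, 1.19, 0.82, -0.63], [-1.12, 0.8, 1.58, 1.18, 0.76, -0.44]]
-0.5 60 1 [[-1.56, 0.86, 1.86, 1.35, 1.09, 2.05], [-1.37, 0.87, 1.78, 1.47, 1.02, 2.14], [-1.2, 0.89, 1.66, 1.55, 0.94, 2.27]]
-0.5 60 -1 [[-1.56, 0.86, 1.86, 1.35, 1.09, -1.09], [-1.37, 0.87, 1.78, 1.47, 1.02, -1.0], [-1.2, 0.89, 1.66, 1.55, 0.94, -0.87]]
-0.5 72 1 [[-1.62, 0.98, 1.86, 1.43, 1.28, 1.88], [-1.42, 0.99, 1.79, 1.6, 1.22, 1.95], [-1.24, 1.0, 1.68, 1.72, 1.14, 2.05]]
-0.5 72 -1 [[-1.62, 0.98, 1.86, 1.43, 1.28, -1.26], [-1.42, 0.99, 1.79, 1.6, 1.22, -1.19], [-1.24, 1.0, 1.68, 1.72, 1.14, -1.09]]
```

```bash
python3 - <<'E'
from h import *
import pickle
env.goto([.50,.22,.33],[np.pi,0,0]); 
c=shot("wrist","w_dry.png");pickle.dump(c,open("w_dry.pkl","wb"));print(env.sense()["time_s"],env.sense()["q"])
env.goto([.52,-.22,.33],[np.pi,0,0])
c=shot("wrist","w_tray.png");pickle.dump(c,open("w_tray.pkl","wb"));print(env.sense()["time_s"],env.sense()["q"])
E
```

```text
2.0667 [2.11089923e-01 2.90882841e-01 1.45254375e+00 2.82178208e-04
 1.39870009e+00 1.78035165e+00]
3.7333 [-5.96130416e-01  3.19284119e-01  1.40961853e+00  4.18986709e-04
  1.41276401e+00  9.72778397e-01]
```

View pics/w_dry.png

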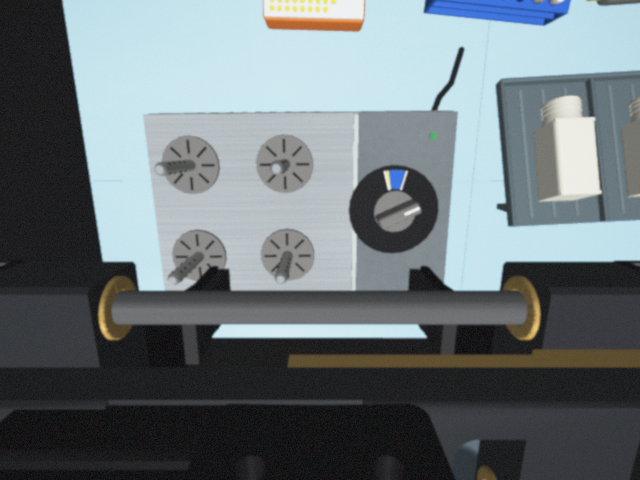

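View pics/w_tray.png

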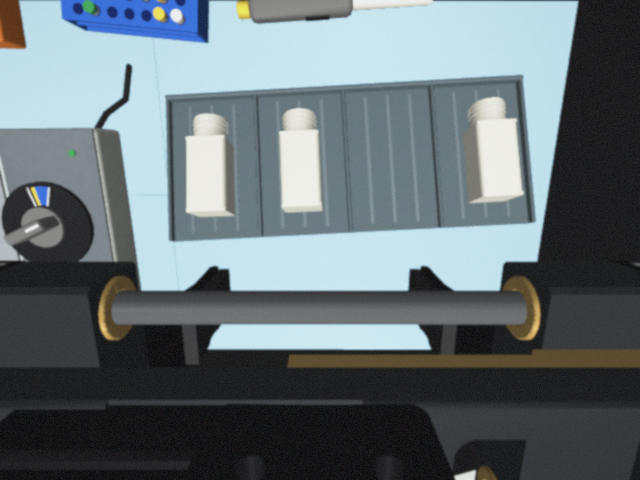

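```bash
cat > fit.py <<'E'
from h import *
import pickle
from scipy.optimize import least_squares, minimize
def se2(p,xy): c,s=np.cos(p[2]),np.sin(p[2]); xy=np.atleast_2d(xy); return np.c_[p[0]+c*xy[:,0]-s*xy[:,1],p[1]+s*xy[:,0]+c*xy[:,1]]
TA=np.radians(18)
def bottle_pts(tray,b,body,n=16):
    # b: base-centre position along slope u, lateral v, yaw (in tray plane); lies on surface
    e=np.linspace(0,2*np.pi,n,endpoint=False); rect=np.array([[-24,0],[24,0],[24,48],[-24,48]])/1e3
    if body: P=np.array([[u,*r] for u in(0,.09) for r in rect])
    else: P=np.array([[.09,.8*r[0],.024+.8*(r[1]-.024)] for r in rect]+[[u,.02*np.cos(t),.024+.02*np.sin(t)] for u in(.1,.12) for t in e])
    return place(tray,b,P)
def place(tray,b,P):
    P=np.atleast_2d(P)
    c,s=np.cos(b[2]),np.sin(b[2]); u=b[0]+c*P[:,0]-s*P[:,1]; v=b[1]+s*P[:,0]+c*P[:,1]; w=P[:,2]
    x=u*np.cos(TA)+w*np.sin(TA); z=.038+.09*np.tan(TA)-u*np.sin(TA)+w*np.cos(TA)
    return np.c_[se2(tray,np.c_[x,v]),z]
def wmask(c):
    h=cv2.cvtColor(c["pixels"],cv2.COLOR_RGB2HSV); return ((h[...,1]<50)&(h[...,2]>175)).astype(np.uint8)
def sil(c,tray,b,S=4):
    m=np.zeros((480*S,640*S),np.uint8)
    for k in(0,1):
        q=((proj(c,bottle_pts(tray,b,k))+.5)*S).round().astype(np.int32); cv2.fillConvexPoly(m,cv2.convexHull(q),1)
    return cv2.resize(m.astype(np.float32),(640,480),interpolation=cv2.INTER_AREA)
def fitb(cs,tray,b0):
    ms=[]
    for c in cs:
        r=cv2.dilate((sil(c,tray,b0)>0).astype(np.uint8),np.ones((25,25))); ms.append((wmask(c)*r).astype(np.float32))
    def cost(p):
        b=p/[100,100,10]; t=0
        for c,m in zip(cs,ms): s=sil(c,tray,b); t+=1-np.minimum(s,m).sum()/np.maximum(s,m).sum()
        return t/len(cs)
    b0=np.array(b0)*[100,100,10]
    r=minimize(cost,b0,method="Nelder-Mead",options=dict(initial_simplex=np.vstack([b0]+[b0+d for d in np.diag([1.,1.,.6])]),xatol=.01,fatol=1e-4,maxiter=150))
    return r.x/[100,100,10],r.fun
E
python3 - <<'E'
from fit import *
wd=pickle.load(open("w_dry.pkl","rb"));wt=pickle.load(open("w_tray.pkl","rb"));tp=shot("top")
pickle.dump({k:v for k,v in tp.items()},open("top.pkl","wb"))
L=np.array([[-58,20],[58,20],[-58,135],[58,135],[0,-115]])/1e3
Z=np.array([.076]*4+[.0765])
ow={"w":(wd,[[288,255],[285,163],[199,255],[190,164],[394,209]]),"t":(tp,[[205,323],[206,268],[150,325],[151,270],[269,294]])}
for ks in("w","t","wt"):
    f=lambda p:np.concatenate([(proj(ow[k][0],np.c_[se2(p,L),Z])-ow[k][1]).ravel()*(.47 if k=="w" else .45*491/354) for k in ks])
    r=least_squares(f,[.49,.24,0]); print(ks,r.x.round(4),r.fun.round(1).max())
dry=r.x
TC=np.array([[0,.235,.067],[0,-.235,.067],[.181,-.235,.015],[.181,.235,.015]])
ot={"w":(wt,[[172,240],[534,222],[521,78],[168,98]]),"t":(tp,[[343,303],[559,286],[537,209],[335,222]])}
for ks in("w","t","wt"):
    f=lambda p:np.concatenate([(proj(ot[k][0],np.c_[se2(p,TC[:,:2]),TC[:,2]])-ot[k][1]).ravel() for k in ks])
    r=least_squares(f,[.48,-.25,0]); print(ks,r.x.round(4),r.fun.round(1).tolist())
tray=r.x
for b0 in([.02,.17,-.02],[.02,.06,-.02],[.02,-.17,.0]):
    for cs in([wt],[tp]): 
        if cs[0] is tp: b0=b
        b,f=fitb(cs,tray,b0); print(b.round(4),round(f,3),place(tray,b,[[0,0,.024],[.12,0,.024]]).round(4).tolist())
np.savez("geo.npz",dry=dry,tray=tray)
k=wd["pixels"][155:260,340:450]; cv2.imwrite("pics/dial.png",cv2.resize(k,None,fx=5,fy=5,interpolation=cv2.INTER_CUBIC)[...,::-1])
E
```

```text
w [0.4891 0.2419 0.0098] 0.1
t [0.4883 0.2419 0.0086] 0.3
wt [0.4888 0.2419 0.0093] 0.3
w [ 0.4809 -0.2605  0.0527] [-0.1, 0.1, -0.8, -0.5, 2.0, 0.2, -1.2, 0.4]
t [ 0.4815 -0.2586  0.0517] [-1.9, -1.1, 2.2, -0.1, 0.8, -0.2, -1.2, 1.3]
wt [ 0.4811 -0.26    0.0526] [-0.4, -0.1, -1.1, -0.6, 1.7, 0.1, -1.6, 0.3, -1.2, -0.8, 2.9, -0.0, 1.3, -0.1, -0.6, 1.5]
[0.0288 0.1732 0.003 ] 0.224 [[0.5067, -0.0852, 0.0812], [0.6206, -0.0789, 0.0441]]
[ 0.029   0.1769 -0.0628] 0.208 [[0.5068, -0.0816, 0.0811], [0.6209, -0.0831, 0.0441]]
[ 0.0287  0.0609 -0.0088] 0.061 [[0.5125, -0.1974, 0.0812], [0.6266, -0.1925, 0.0441]]
[ 0.0299  0.0768 -0.1805] 0.437 [[0.5128, -0.1814, 0.0808], [0.6261, -0.1971, 0.0443]]
[ 0.0292 -0.1733 -0.0395] 0.288 [[0.5253, -0.4313, 0.0811], [0.6394, -0.43, 0.044]]
[ 0.0292 -0.1733 -0.0395] 1.0 [[0.5253, -0.4313, 0.0811], [0.6394, -0.43, 0.044]]
```

View pics/dial.png

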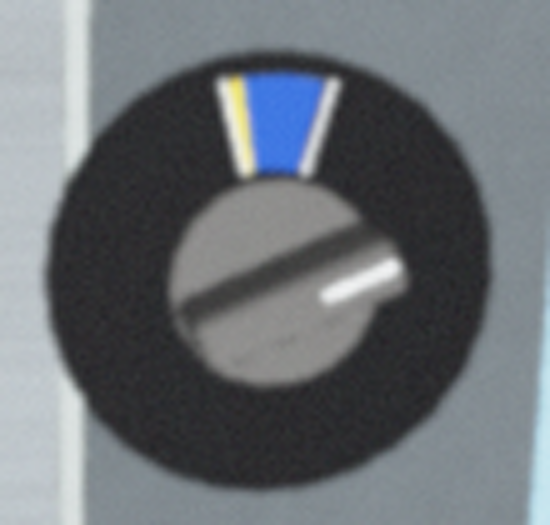

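```bash
cat >> fit.py <<'E'
def wmask(c):
    p=c["pixels"].astype(int); return ((p[...,0]>p[...,2]+3)&(p[...,0]>115)&(p[...,0]-p[...,2]<70)).astype(np.uint8)
g=np.load("geo.npz"); DRY,TRAY=g["dry"],g["tray"]
PEG=np.array([[-58,20],[58,20],[-58,135],[58,135]])/1e3
KN=np.r_[se2(DRY,[0,-.115])[0],.104]
def turn(a,b):
    """grip knob at dial angle a, turn to b, release, rise"""
    ya,yb=DRY[2]-a+np.pi,DRY[2]-b+np.pi
    effector.grip(.05,20)
    env.goto(KN+[0,0,.13],[np.pi,0,ya]); env.movel(KN-[0,0,.019],max_force=15)
    effector.grip(.0,25); s=env.sense(); print("grip",s["opening"],s["ft_force"].round(1),s["tcp_pos"].round(4))
    q=s["q"].copy(); q[5]+=ya-yb; env.goto_joints(q)
    s=env.sense();print("turned",s["torque"].round(2),s["tcp_pos"].round(4),s["eef_rot"].round(3)); effector.grip(.05)
    env.movel(KN+[0,0,.13])
E
python3 - <<'E'
from fit import *
wd=pickle.load(open("w_dry.pkl","rb"))
o,d=rays(wd,[[340+327/5,155+296/5],[340+398/5,155+266/5]]);P=o+d*((.114-o[2])/d[:,2])[:,None]
v=P[1]-P[0]; th=DRY[2]-np.arctan2(v[1],v[0]); print("theta",th,P.round(4).tolist())
turn(th,0.)
env.goto([.47,.24,.36],[np.pi,0,0])
c=shot("wrist");print(env.sense()["time_s"])
u=proj(c,[KN])[0].astype(int);print(u);k=c["pixels"][u[1]-60:u[1]+50,u[0]-55:u[0]+55]; cv2.imwrite("pics/dial2.png",cv2.resize(k,None,fx=4,fy=4)[...,::-1])
wt=pickle.load(open("w_tray.pkl","rb"));tp=shot("top"); 
for b0 in([.02,.17,-.02],[.02,.06,-.02],[.02,-.17,.0]):
    for cs in([wt],[tp]): 
        b,f=fitb(cs,TRAY,b0); print(b.round(4),round(f,3),place(TRAY,b,[[0,0,.024],[.12,0,.024]]).round(4).tolist())
E
```

```text
theta 1.1656553859166254 [[0.4908, 0.1215, 0.114], [0.4978, 0.1057, 0.114]]
grip 0.01345409236387752 [0.2 0.9 0.3] [0.4902 0.1271 0.0851]
turned [ 0.34 -0.07  0.06] [0.4904 0.1273 0.0851] [ 3.141e+00  1.000e-03 -3.133e+00]
13.8833
[410 185]
[ 0.0286  0.173  -0.0107] 0.173 [[0.5065, -0.0855, 0.0812], [0.6205, -0.0808, 0.0442]]
[0.0282 0.1729 0.0124] 0.059 [[0.5062, -0.0855, 0.0814], [0.62, -0.078, 0.0443]]
[ 0.0292  0.0599 -0.    ] 0.046 [[0.5131, -0.1984, 0.081], [0.6271, -0.1924, 0.044]]
[ 0.0281  0.0622 -0.0141] 0.086 [[0.5119, -0.1961, 0.0814], [0.6259, -0.1918, 0.0443]]
[ 0.0293 -0.1737 -0.0186] 0.095 [[0.5255, -0.4316, 0.081], [0.6395, -0.4279, 0.0439]]
[ 0.0285 -0.1742 -0.0053] 0.135 [[0.5247, -0.4322, 0.0813], [0.6387, -0.4268, 0.0442]]
```

View pics/dial2.png

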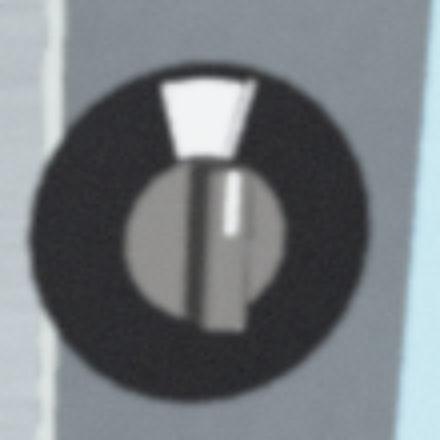

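White alone fills the window, so the dryer is off. The bottle fits from the two cameras agree to about 2 mm. Next I'll search for reachable grasp and placing combinations.

```bash
cat > plan.py <<'E'
from fit import *
PZ=env.pinch_z
def euler(R): return Ro.from_matrix(R).as_euler("xyz")
def tool(u,w,beta,sg):
    a=np.cos(beta)*u-np.sin(beta)*w; y=sg*np.cross(w,u); return np.c_[np.cross(y,a),y,a]
def bframe(b):
    P=place(TRAY,b,[[0,0,.024],[1,0,.024],[0,0,1.024]]); return P[0],P[1]-P[0],P[2]-P[0]
def pick_pose(b,s,beta,sg,dw=.003):
    o,u,w=bframe(b); R=tool(u,w,beta,sg); return o+u*s+w*dw+R[:,2]*PZ,euler(R)
def place_pose(peg,s,beta,sg,gam,zm,dw=.003,off=(0,0)):
    # mouth centre at height zm over peg
    u=np.array([0,0,-1.]);w=np.array([np.cos(gam),np.sin(gam),0]); R=tool(u,w,beta,sg)
    p=np.r_[se2(DRY,PEG[peg-1])[0]+off,zm]
    return p-u*(.12-s)+w*dw+R[:,2]*PZ,euler(R)
LIFT=np.array([0,0,.14])
ZUP,ZDN=.215,.076
E
cat > search.py <<'E'
from plan import *
B={1:[.0285,.173,0],2:[.0287,.061,-.007],4:[.029,-.174,-.01]}
ik=lambda p,e:env.solve_ik(np.array(p),np.array(e))
def line(p0,p1,e,n=5): # max joint step along line, None if IK fails
    qs=[ik(p0+(p1-p0)*t,e) for t in np.linspace(0,1,n)]
    return None if any(q is None for q in qs) else qs
for k in B:
  for sg in(1,-1):
    for be in(20,25,30,35,40):
      for s in(.03,.04,.05):
        be_=np.radians(be); p,e=pick_pose(B[k],s,be_,sg)
        L=line(p,p+LIFT,e)
        if L is None: continue
        for peg in(1,2,3,4):
          ok=[]
          for gd in range(0,360,30):
            p0,e0=place_pose(peg,s,be_,sg,np.radians(gd),ZUP); p1,_=place_pose(peg,s,be_,sg,np.radians(gd),ZDN)
            M=line(p0,p1,e0)
            if M is not None:
              j=max(np.abs(np.diff(M,axis=0)).max(),np.abs(np.diff(L,axis=0)).max())
              if j<.5: ok.append((gd,round(np.abs(M[0]-L[-1]).max(),1)))
          print(k,sg,be,s,"peg",peg,ok)
E
python3 search.py > search.txt; wc search.txt; grep -v "\[\]" search.txt | awk '$4=="0.04"' | cut -c1-230 | head -70; awk '{print $1,$3,$4}' search.txt|sort|uniq -c|head -60
```

```text
48  1274 12516 search.txt
1 1 20 0.04 peg 1 [(0, np.float64(3.3)), (30, np.float64(3.7)), (60, np.float64(4.2)), (90, np.float64(4.6)), (180, np.float64(2.3)), (210, np.float64(2.0)), (240, np.float64(1.8)), (270, np.float64(2.1)), (300, np.float64(2.5)), 
1 1 20 0.04 peg 2 [(0, np.float64(3.4)), (30, np.float64(3.8)), (60, np.float64(4.2)), (90, np.float64(4.7)), (150, np.float64(2.4)), (180, np.float64(2.2)), (210, np.float64(2.0)), (240, np.float64(1.8)), (270, np.float64(2.1)), 
1 1 20 0.04 peg 3 [(0, np.float64(3.2)), (30, np.float64(3.6)), (60, np.float64(4.0)), (90, np.float64(4.4)), (180, np.float64(2.4)), (210, np.float64(2.1)), (240, np.float64(1.8)), (270, np.float64(1.8)), (300, np.float64(2.3)), 
1 1 20 0.04 peg 4 [(0, np.float64(3.2)), (30, np.float64(3.7)), (60, np.float64(4.1)), (90, np.float64(4.6)), (180, np.float64(2.3)), (210, np.float64(2.1)), (240, np.float64(1.8)), (270, np.float64(1.9)), (300, np.float64(2.3)), 
1 1 25 0.04 peg 1 [(0, np.float64(3.6)), (30, np.float64(4.0)), (60, np.float64(4.4)), (90, np.float64(4.8)), (180, np.float64(2.2)), (210, np.float64
[... 2504 characters left out ...]
0, np.float64(2.5)), (150, np.float64(2.4)), (180, np.float64(2.3)), (210, np.float64(2.1)), (240, np.float64(1.8)),
      8 1 20 0.03
      8 1 20 0.04
      8 1 20 0.05
      4 1 25 0.03
      4 1 25 0.04
      4 1 25 0.05
      4 1 30 0.03
      4 1 30 0.04
      4 1 30 0.05Traceback (most recent call last):
  File "search.py", line 18, in <module>
    M=line(p0,p1,e0)
  File "search.py", line 5, in line
    qs=[ik(p0+(p1-p0)*t,e) for t in np.linspace(0,1,n)]
        ~~^^^^^^^^^^^^^^^^
  File "search.py", line 3, in <lambda>
    ik=lambda p,e:env.solve_ik(np.array(p),np.array(e))
                  ~~~~~~~~~~~~^^^^^^^^^^^^^^^^^^^^^^^^^
ValueError: time passes only in moves, steps and waits
```

```bash
cat >> plan.py <<'E'
BE=np.radians(25); S=.03
def jump(q0,q): return 9 if q is None else np.abs(q-q0).max()
def pick(b,sgs=(1,-1)):
    q0=env.sense()["q"]
    sg=min(sgs,key=lambda g:jump(q0,env.solve_ik(pick_pose(b,S,BE,g)[0]+LIFT,pick_pose(b,S,BE,g)[1])))
    p,e=pick_pose(b,S,BE,sg); effector.grip(.066,25)
    env.goto(p+LIFT,e); hit=env.movel(p,v=.12,max_force=10)
    effector.grip(.0,25); s=env.sense(); print("pick sg",sg,"hit",hit,s["tcp_pos"].round(4),p.round(4),"open",s["opening"].round(4))
    env.movel(p+LIFT); print("lifted open",env.sense()["opening"].round(4),env.sense()["time_s"]); return sg
def choose(peg,sg,gs=(210,225,240,195,255)):
    q0=env.sense()["q"]; best=[]
    for g in gs:
        p0,e=place_pose(peg,S,BE,sg,np.radians(g),ZUP); p1,_=place_pose(peg,S,BE,sg,np.radians(g),ZDN)
        a,b=env.solve_ik(p0,e),env.solve_ik(p1,e)
        best.append((max(jump(q0,a),jump(q0,b)),g))
    return min(best)
def over(peg,sg,gam):
    p0,e=place_pose(peg,S,BE,sg,gam,ZUP); env.goto(p0,e)
def lower(peg,sg,gam,off=(0,0)):
    pu,e=place_pose(peg,S,BE,sg,gam,ZUP,off=off); env.movel(pu)
    p1,_=place_pose(peg,S,BE,sg,gam,ZDN+.006,off=off); h1=env.movel(p1,v=.1,max_force=8)
    print("down hit",h1,(env.sense()["tcp_pos"]-p1).round(4))
    if h1: return False
    p2,_=place_pose(peg,S,BE,sg,gam,ZDN-.004,off=off); h2=env.movel(p2,v=.02,max_force=5)
    print("seat hit",h2,(env.sense()["tcp_pos"]-p2).round(4)); return True
def release(up=.1):
    effector.grip(.066); s=env.sense(); a=Ro.from_euler("xyz",s["eef_rot"]).as_matrix()[:,2]
    env.movel(s["tcp_pos"]-a*up); print("t",env.sense()["time_s"])
E
python3 - <<'E'
from plan import *
tp=shot("top"); b1,f1=fitb([tp],TRAY,[.0287,.061,-.007]); wt=pickle.load(open("w_tray.pkl","rb"))
b2,f2=fitb([wt],TRAY,[.0287,.061,-.007]); print(b1.round(4),b2.round(4))
b=(b1+b2)/2
sg=pick(b); c=choose(4,sg); print(c)
over(4,sg,np.radians(c[1]))
shot("side","s1.png"); cc=shot("wrist"); cv2.imwrite("pics/w1.png",cc["pixels"][...,::-1]); print(env.sense()["time_s"])
import json; json.dump([sg,c[1]],open("st.json","w"))
E
```

```text
[ 0.0286  0.0611 -0.0028] [ 0.0291  0.0598 -0.0028]Traceback (most recent call last):
  File "<stdin>", line 5, in <module>
  File "plan.py", line 24, in pick
    effector.grip(.0,25); s=env.sense(); print("pick sg",sg,"hit",hit,s["tcp_pos"].round(4),p.round(4),"open",s["opening"].round(4))
                                                                                                              ^^^^^^^^^^^^^^^^^^
AttributeError: 'float' object has no attribute 'round'
```

```bash
sed -i 's/s\["opening"\].round(4)/s["opening"]/; s/env.sense()\["opening"\].round(4)/env.sense()["opening"]/' plan.py; python3 - <<'E'
from plan import *
s=env.sense(); print(s["opening"],s["eef_rot"],s["tcp_pos"],s["ft_force"])
b=[.0288,.0604,-.0028]
for g in(1,-1): print(g,pick_pose(b,S,BE,g))
R=Ro.from_euler("xyz",s["eef_rot"]).as_matrix()
sg=1 if R[1,1]>0 else -1
if abs(R[1,1]-tool(*bframe(b)[1:],BE,sg)[1,1])>.1: sg=-sg
print("sg",sg)
env.movel(s["tcp_pos"]+LIFT); print(env.sense()["opening"])
c=choose(4,sg); print(c)
over(4,sg,np.radians(c[1]))
shot("side","s1.png"); print(env.sense()["time_s"])
import json; json.dump([sg,c[1]],open("st.json","w"))
E
```

```text
0.047769225493261694 [-3.13982948  0.82117763 -3.09050271] [ 0.55595402 -0.19578265  0.06238726] [-0.69000896 -0.42065689  2.45060744]
1 (array([ 0.55574328, -0.19575322,  0.06199779]), array([-3.14032396,  0.8203055 , -3.09072476]))
-1 (array([ 0.55574328, -0.19575322,  0.06199779]), array([ 3.14032396, -0.8203055 ,  0.05086789]))
sg 1
0.047601007997693595
(np.float64(1.4640724590181589), 210)
21.3333
```

View pics/s1.png

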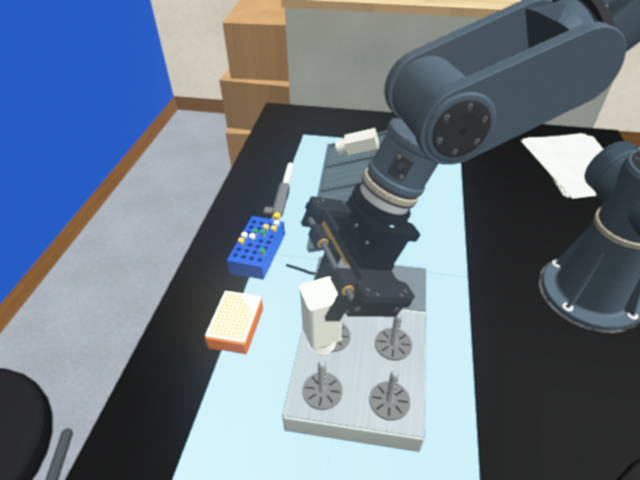

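The bottle is held mouth down, with its mouth at about (323,347) over peg 4 (tip near (321,366)). I'll check that against the predicted projection, then lower it.

```bash
python3 - <<'E'
from plan import *
import json
sg,g=json.load(open("st.json")); g=np.radians(g)
s=env.sense(); c=shot("side"); p=se2(DRY,PEG[3])[0]
print(proj(c,[[*p,.215],[*p,.335],[*p,.161],[*p,.076]]).round(1).tolist())
if lower(4,sg,g): 
    release(); shot("side","s2.png")
E
```

```text
[[321.4, 342.8], [320.5, 291.9], [321.7, 362.1], [322.1, 388.8]]
down hit False [0.0005 0.0002 0.0008]
seat hit True [0.0005 0.0005 0.0051]
t 24.9583
```

View pics/s2.png

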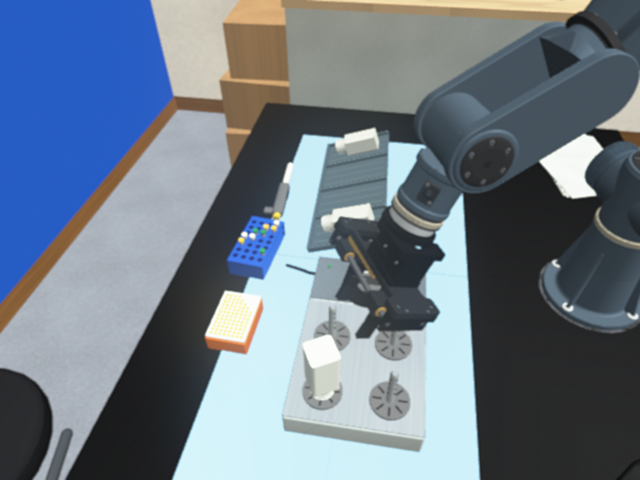

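The bottle stands upright on the peg 4 seat at (322,388). Next is the lane-4 bottle, which goes on peg 3 after a fresh wrist look at the tray.

```bash
cat >> plan.py <<'E'
def look():
    env.goto([.52,-.22,.33],[np.pi,0,0]); return shot("wrist","look%d.png"%int(env.sense()["time_s"]*10))
def do(b0,peg,name):
    c=look(); b,f=fitb([c],TRAY,b0); print("fit",b.round(4),round(f,3))
    if f>.2: return False
    sg=pick(b)
    if env.sense()["opening"]<.044: return False
    d,g=choose(peg,sg); print("choice",d,g); g=np.radians(g); over(peg,sg,g)
    if not lower(peg,sg,g): return False
    release(); shot("side",name); return True
E
python3 - <<'E'
from plan import *
print(do([.029,-.174,-.012],3,"s3.png"))
E
```

```text
fit [ 0.0291 -0.1733 -0.0216] 0.094
pick sg -1 hit False [ 0.5685 -0.4303  0.0624] [ 0.5684 -0.43    0.0619] open 0.047861675657998204
lifted open 0.047817089512304574 31.4583
choice 1.65402122790481 210
down hit False [0.0004 0.0003 0.0007]
seat hit True [0.0005 0.0005 0.0058]
t 37.875
True
```

View pics/s3.png

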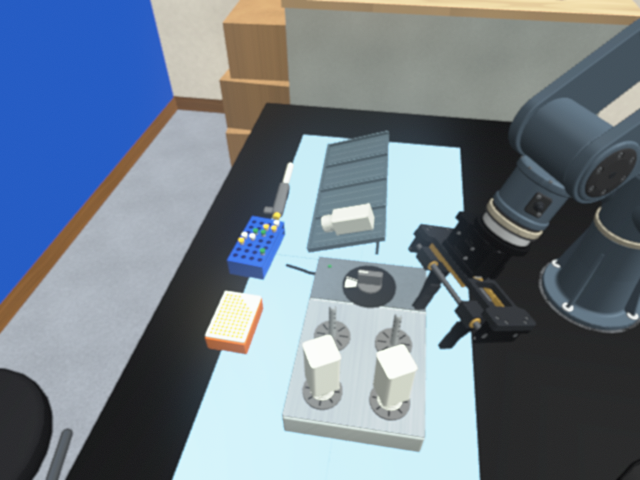

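Two bottles are seated, on pegs 4 and 3. The last one, at (350,219) in lane 1, goes on peg 2.

```bash
python3 - <<'E'
from plan import *
print(do([.0285,.173,-.003],2,"s4.png"))
E
```

```text
fit [ 0.0291  0.1729 -0.0043] 0.172
pick sg 1 hit False [ 0.5503 -0.0835  0.0624] [ 0.5501 -0.0834  0.0619] open 0.047729241565451386
lifted open 0.048125886071322836 44.9
choice 1.6886979615799844 210
down hit False [0.0006 0.0001 0.0007]
seat hit True [0.0005 0.0003 0.0046]
t 49.975
True
```

```bash
ls pics
```

```text
dial.png
dial2.png
look270.png
look401.png
s1.png
s2.png
s3.png
s4.png
side0.png
top0.png
w_dry.png
w_tray.png
```

View pics/s4.png

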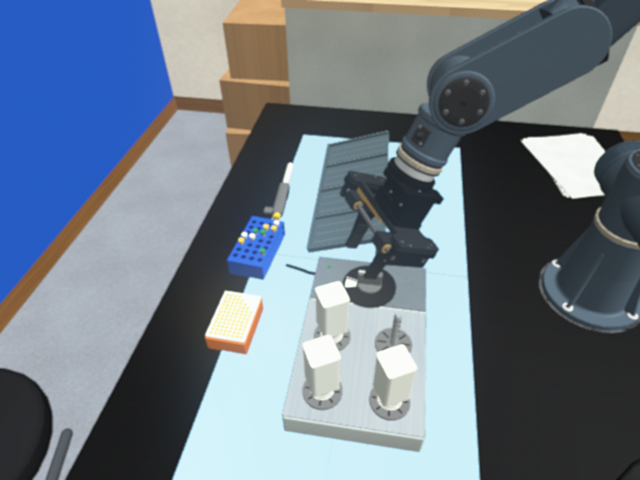

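All three bottles stand on seats (pegs 2, 3 and 4) and the tray is empty. Now the knob goes to yellow.

```bash
python3 - <<'E'
from plan import *
s=env.sense(); env.movel(s["tcp_pos"]+[0,0,.08])
turn(0.,1.745)
env.goto([.47,.24,.40],[np.pi,0,0]); c=shot("wrist")
u=proj(c,[KN])[0].astype(int);k=c["pixels"][max(u[1]-60,0):u[1]+50,u[0]-55:u[0]+55]
env.goto([.45,-.25,.35],[np.pi,0,0]); t=shot("top"); sd=shot("side")
im=np.zeros((600,800,3),np.uint8)
im[:300,:400]=cv2.resize(t["pixels"],(400,300)); im[300:,:400]=cv2.resize(sd["pixels"],(400,300)); k=cv2.resize(k,(400,400)); im[:400,400:]=k
cv2.imwrite("pics/fin.png",im[...,::-1]); print(env.sense()["time_s"],env.sense()["ft_force"])
# silhouettes of the seated bottles vs expected mouth/base in side and top
for n in(1,2,3): p=se2(DRY,PEG[n])[0]; print(n+1,proj(t,[[*p,.196]]).round(1).tolist(),proj(sd,[[*p,.196],[*p,.076]]).round(1).tolist())
cv2.imwrite("pics/fin2.png",cv2.resize(sd["pixels"][260:450,270:450],None,fx=3,fy=3,interpolation=cv2.INTER_CUBIC)[...,::-1])
E
```

```text
grip 0.013282717327584228 [-0.6  0.7  1.4] [0.4899 0.1273 0.0851]
turned [ 0.45 -0.05  0.06] [0.4902 0.1274 0.0851] [ 3.141e+00 -1.000e-03  1.406e+00]
62.3917 [-0.16222763  0.15644092 -0.32567039]
2 [[191.1, 260.8]] [[332.4, 293.3], [331.9, 334.0]]
3 [[127.6, 325.2]] [[396.7, 360.1], [389.6, 398.7]]
4 [[130.0, 262.6]] [[321.5, 349.8], [322.1, 388.8]]
```

View pics/fin.png

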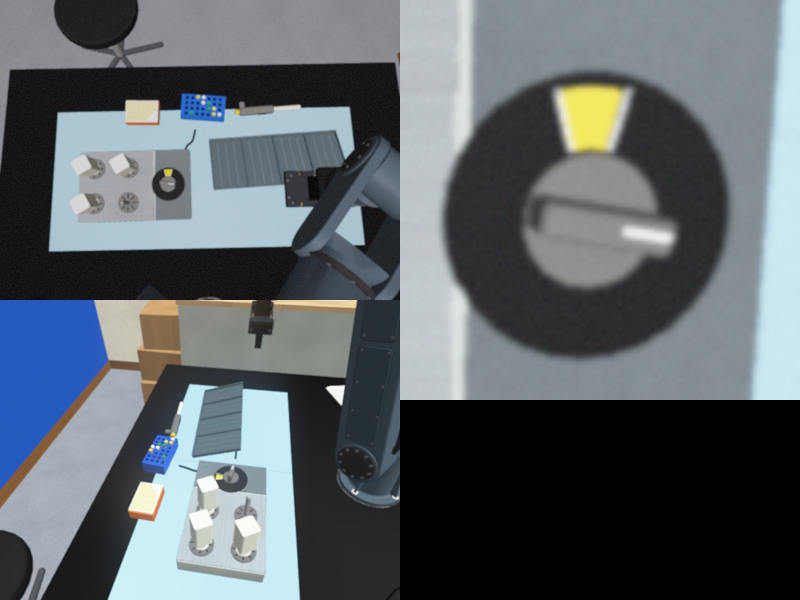

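View pics/fin2.png

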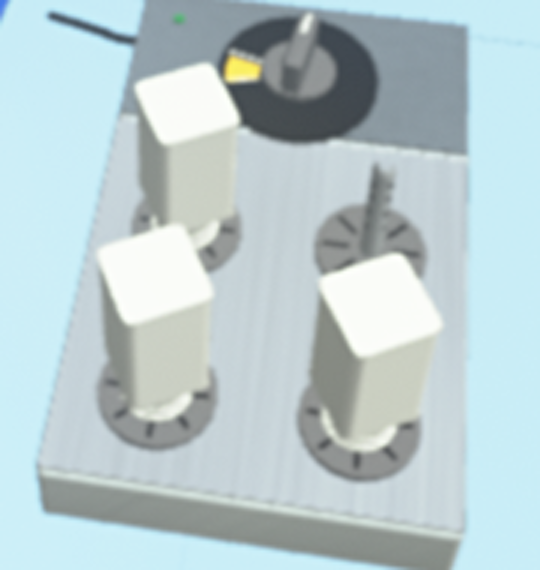

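The window shows only yellow. In the side view the bottle tops are at about (332,294), (397,362) and (322,351), against a predicted (332,293), (397,360) and (322,350) for fully seated bottles. The bystanders haven't moved and the gripper is clear, so I'm handing in.

```bash
python3 - <<'E'
from station import job,env
print(job.close_job(),env.sense()["time_s"])
E
```

```text
the job is handed in; nothing more can be done
the job is handed in; nothing more can be done
```

The job is done and handed in, at about 62 s of robot time. I turned the dryer off, put all three washed bottles upside down on pegs 4, 3 and 2, and then turned the knob to warm air. There was no fourth bottle.

- **Dial:** close-up pictures showed only white in the window before I moved the first bottle, and only yellow after the last turn.
- **Bottles:** each one met its seat by touch within about 2 mm of the expected height. In the last side view all three stand upright, with their tops within 2 pixels of where fully seated bottles should appear.
- **Rest of the bench:** the tray is empty, and the tube rack, tip box and pipette look unmoved. The gripper was clear of everything.
- **Problems:** two of my scripts stopped on errors. One stopped the arm with a bottle gripped in the tray, and I carried on from there. No check failed or disagreed, and I saw no bottle knocked aside.

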